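# Power up the trainer board and hold its test bar

### The job

Put the trainer board into its test, by pressing only: first push the raised end of the rocker on the grey switch box down until it is fully over, then press the large round key on the green board fully in, then press the long bar key all the way down with the fingertips and finish while still holding it down. Do not press the square key or the small round key, and press nothing before its turn. Do not shift, lift or knock over the switch box or the loose things lying about.

Things in the scene. Friction and masses are not known exactly. Their poses are not given: they have to be found in the camera images.
- switch_box: Grey box 120 x 76 x 45 mm (x, y, z of its own axes), 0.6 to 1.3 kg, standing loose on rubber feet, with one large white rocker, 68 mm long by 34 mm wide, along its x axis in the middle of its top. Origin at the centre of its underside, z up. It starts level, turned up to 1.1 rad either way.
- rocker_press (a point): Where to press the rocker: on top of its raised half (the box's +x half), 24 mm out from the pivot line, 10 mm short of the end, midway across. The rocker is a shallow V pivoting about the box's y axis, 54 mm above the table over the box's centre. At the start this point is about 62 mm high on a 19 degree slope; pushed down 8 mm the half lies level, at its stop. The point moves with the rocker.
- rocker (a joint): Rocker angle in rad: 0 with the +x half raised (off), 0.34 with the +x half down, level, at the stop (on). Starts between 0 and 0.05. Stiff pivot that stays where it is left; about 4 N at the press point moves it.
- board: Green board 190 x 190 mm, fixed, its top 15 mm above the table. Origin at its centre on the table, z up, turned up to 0.35 rad. It carries four white tiles 62 x 66 mm, 8 mm thick, centres 45 mm either way from the board's centre, each with one black key, in any arrangement. Key tops are all level, 14 mm above the tiles; every key travels 6 mm straight down.
- round_top (a point): Large round key, 36 mm diameter. The point is the centre of its flat top, 37 mm above the table at rest, and moves with the key; its z axis is up. It has no spring: about 3 N moves it, and it stays where it is left.
- round_key (a joint): Travel of the large round key in m: 0 up, 0.006 fully in.
- bar_top (a point): Long bar key, 18 x 56 mm, long along the board's y axis. The point is the centre of its flat top, 37 mm above the table at rest, and moves with the key; its z axis is up. Sprung: 1.5 N starts it, 5 N takes it fully down, and it springs up when let go.
- bar_key (a joint): Travel of the bar key in m: 0 up, 0.006 fully down.
- square_top (a point): Square key, 28 x 28 mm; not to be pressed. The point is the centre of its flat top, 37 mm above the table at rest, and moves with the key; its z axis is up. Sprung like the bar key.
- square_key (a joint): Travel of the square key in m: 0 up, 0.006 fully down.
- small_top (a point): Small round key, 18 mm diameter; not to be pressed. The point is the centre of its flat top, 37 mm above the table at rest, and moves with the key; its z axis is up. Sprung like the bar key.
- small_key (a joint): Travel of the small round key in m: 0 up, 0.006 fully down.
- capacitor: Dark standing can, 18 mm diameter, 30 mm tall, loose, standing in the middle of the board between the four keys; origin at its underside.
- jar: Clear lidded jar, 44 mm diameter, 50 mm tall, loose, beside the switch box; origin at its underside.
- eraser: White eraser 45 x 20 x 13 mm, loose, beside the switch box; origin at its underside.
- battery: Dark block battery 26 x 48 x 17 mm, loose, just on the robot's side of the board; origin at its underside.
- screwdriver: Screwdriver 170 mm long lying along the board's right side, loose; origin at its underside.
- multimeter: Black hand multimeter 75 x 145 x 34 mm lying beyond the work, loose; origin at its underside.
- drive: Flat black case 80 x 120 x 16 mm lying to the left of the switch box, loose; origin at its underside.

How it is judged:
By the outcome, as a careful person would: the job done as asked, in the order asked, and still so for the second after the job is handed in, while the arm keeps its last pose, push and grip.
It also fails if it takes over 54 s, if anything falls off the work surface, if the arm or the gripper's body presses on something with over 40 N, if the wrist force passes 120 N, or if a joint passes its speed limit or range.

### The arm

A 7-joint arm with a two-finger parallel gripper is mounted at the origin on the work surface. World frame = base frame: x ahead of the robot, y to its left, z up, the work surface at z = 0. Lengths are in m, angles in rad, forces in N, time in s.
With the tool pointing down it reaches from about 0.4 to 0.75 m from the base axis. Payload 19.5 kg.
Tool frame: the origin (TCP) lies midway between the tips of the shut fingers; the grasp point (between the pads) lies 19 mm behind it; z points along the fingers, x is the direction in which the jaws open and shut, and the axes are right-handed (so a half turn about z gives the same grasp; the last joint's range is limited). The gripper opens to 85 mm and grips with 20 to 120 N. Pads are 22 mm wide; open, the fingers measure 114 mm over their backs; the gripper's body (76 mm by 85 mm) begins 54 mm behind the grasp point. The pads swing forward as they close: fully open they stand 13 mm farther back than shut.
Start: joints at [-1.338, 0.707, -0.028, 1.485, 0.022, 0.951, -0.075], TCP at [0.156, 0.553, 0.231] pointing down, gripper open.
Joint ranges: [-2.71, 2.71], [-0.32, 2.16], [-1.57, 1.52], [0, 2.45], [-1.46, 4.6], [0, 2.02], [-2.83, 2.83]. Speed limits (rad/s): [1.89, 1.89, 2.57, 2.57, 3.01, 3.01, 3.01].

### API

Orientations are given as a unit quaternion [w, x, y, z].
In Python, from cell import manip, viewer, ticket gives the robot as it stands.
- The arm moves only by the shell command python3 -m jog 'ROWS'. ROWS is JSON, a list that holds one entry, the list of rows, each a list of 5 numbers: the closure, from -1 (fully open) to 1 (shut), so that 0 is half open, then the shift along the world's x, y, z in m, then the turn about the world's z in degrees. A call has 1 to 10 rows; each row is the pose to reach, as a shift and turn from the pose measured when the call began; what a row does not reach only later rows make up. A row lasts 1/10 s, in which the tool goes at most 50 mm and 8.59 degrees, less where a joint would pass 70% of its speed; a pose out of reach is approached as far as the arm can. A call with a gripper value outside its range is refused whole. The fingers move at their own pace and stop on an object; the grip force is fixed at half the most. Time passes only in rows, so rows that repeat a pose let the fingers close. It gives the time, the measured TCP pose, the force and the opening at its end, in the units of the state.
- manip.get_state(): the state, without advancing time (a new reading comes with each control period).
- viewer.snapshot(name): name is "side" or "top" or "wrist"; returns the picture (400x640x3 uint8, red, green, blue); there is no depth.
- viewer.camera_info(name): a dict with "vertical_fov" (degrees; the focal length in pixels is half the picture's height over the tangent of half this angle, whatever the lens; pixels are square), "cx", "cy" (the principal point, pixels), "pose" (4x4, takes a point from camera to world coordinates); the wrist camera has in their place "mount" (4x4, takes a point from camera to tool coordinates, whose origin is the TCP and whose axes are the tool frame's). Camera axes: x right, y up, looking along -z (the intrinsics and any distortion apply to the point x, -y, -z); pixel columns grow to the right and rows downward; lengths in m; the calibration is good to about 2 mm. The wrist camera is an equidistant fisheye: a pixel r from the principal point sees the ray r / f radians off the axis. A picture is of the moment at which its call begins: read the wrist's pose just before it. camera_info takes no time and is no camera call.
- ticket.finish_job(): hands the job in, once; it reports no verdict.
The state is a dict: "t": time; "q": joint angles; "joint_vel": joint speeds; "joint_efforts": joint torques, N m; "position": TCP position; "tcp_rot": TCP orientation; "contact_force": force on the tool from outside, world axes, zero at the start; "torque": the same for the moment, N m; "grip_width": finger opening in m.
Only numpy, scipy, OpenCV 4.12 (cv2) and the standard library are available. Lean on these libraries where they do the work, as an engineer would, in place of code of your own. Each camera call takes 0.05 s, during which the arm holds its last target. There are 200 camera calls.

## Working session

There is one attempt and no reset: what is moved stays moved. The work goes in short steps, Python scripts to look and compute and a shell command to move; the robot and the scene stay as the last step left them, time stands still between calls to the robot, and variables do not carry over. Pictures are saved under pics/ and viewed, about 8 in all and at most 12, crops included, and the job is handed in when it is done.

```bash
mkdir -p pics; cat > h.py <<'E'
import numpy as np, cv2
from cell import manip, viewer, ticket
def ray(name,u,v):
    c=viewer.camera_info(name); f=200/np.tan(np.radians(c["vertical_fov"])/2)
    T=np.array(c["pose"]); d=np.array([(u-c["cx"])/f,-(v-c["cy"])/f,-1])
    return T[:3,3],T[:3,:3]@d
def onz(name,u,v,z):
    o,d=ray(name,u,v); return (o+d*(z-o[2])/d[2])[:2]
def snap(name,fn):
    im=np.asarray(viewer.snapshot(name)); cv2.imwrite('pics/'+fn,im[:,:,::-1]); return im
E
python3 - <<'E'
from h import *
print({k:(np.round(v,3).tolist()) for k,v in manip.get_state().items()})
for n in('top','side','wrist'):
    snap(n,n+'0.png'); print(n,viewer.camera_info(n))
E
```

```text
{'t': 0.0, 'q': [-1.338, 0.707, -0.028, 1.485, 0.022, 0.951, -0.075], 'joint_vel': [0.0, -0.001, -0.0, 0.001, 0.0, -0.0, -0.0], 'joint_efforts': [-0.001, -88.322, 1.235, -23.616, 0.017, 0.007, 0.0], 'position': [0.156, 0.553, 0.231], 'tcp_rot': [0.0, 0.797, 0.604, -0.0], 'contact_force': [-0.681, 0.372, -0.43], 'torque': [-0.019, 0.036, 0.057], 'grip_width': 0.085}
top {'vertical_fov': 54.036763456136136, 'cx': 314.6581538957109, 'cy': 197.37228584026843, 'pose': array([[-0.02090099,  0.99237932, -0.12143487,  0.44206278],
       [-0.99976446, -0.02003579,  0.00834157,  0.06703231],
       [ 0.00584496,  0.12158061,  0.99256435,  1.11680043],
       [ 0.        ,  0.        ,  0.        ,  1.        ]])}
side {'vertical_fov': 50.17067267841622, 'cx': 321.5001507803095, 'cy': 194.1451822568391, 'pose': array([[ 0.85793004,  0.36541006, -0.36115307,  0.2238454 ],
       [-0.51357582,  0.59081378, -0.62223706, -0.56993498],
       [-0.01399747,  0.71931535,  0.69454266,  0.78116831],
       [ 0.        ,  0.        ,  0.        ,  1.        ]])}
wrist {'vertical_fov': 65.70646984690485, 'cx': 321.8698500589826, 'cy': 199.39777712881985, 'mount': array([[ 9.99999888e-01, -2.70943234e-04,  3.89275239e-04,
         1.36408801e-03],
       [-1.42067207e-04, -9.54194978e-01, -2.99185435e-01,
        -7.71993210e-02],
       [ 4.52506747e-04,  2.99185346e-01, -9.54194909e-01,
        -1.43355738e-01],
       [ 0.00000000e+00,  0.00000000e+00,  0.00000000e+00,
         1.00000000e+00]])}
```

View pics/top0.png

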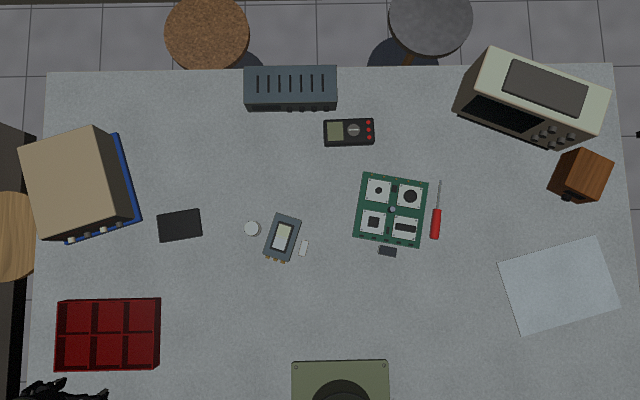

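View pics/side0.png

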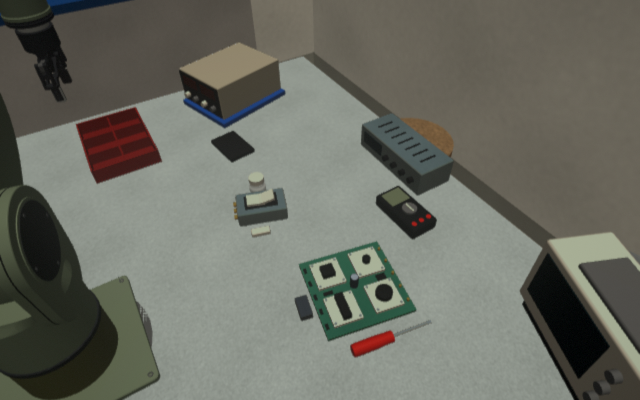

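The top view shows the switch box at about (283,238), the large round key at (410,196), the bar at (404,229), the square key at (373,222) and the small round key at (378,190). I'll zoom in to get the rocker's direction and exact outlines.

```bash
python3 - <<'E'
import cv2,numpy as np
t=cv2.imread('pics/top0.png'); s=cv2.imread('pics/side0.png')
r=lambda im,x,y,w,h,k:cv2.resize(im[y:y+h,x:x+w],None,fx=k,fy=k,interpolation=cv2.INTER_CUBIC)
a=r(t,240,200,80,75,5); b=r(s,225,165,80,75,5)   # 400x375 each
cv2.imwrite('pics/z1.png',np.hstack([a,b]))
cv2.imwrite('pics/z2.png',np.hstack([r(t,345,165,100,100,4),r(s,290,235,133,110,3)[:400] if 0 else cv2.resize(s[235:345,290:423],(400,400))]))
E
```

```text
(no output)
```

View pics/z1.png

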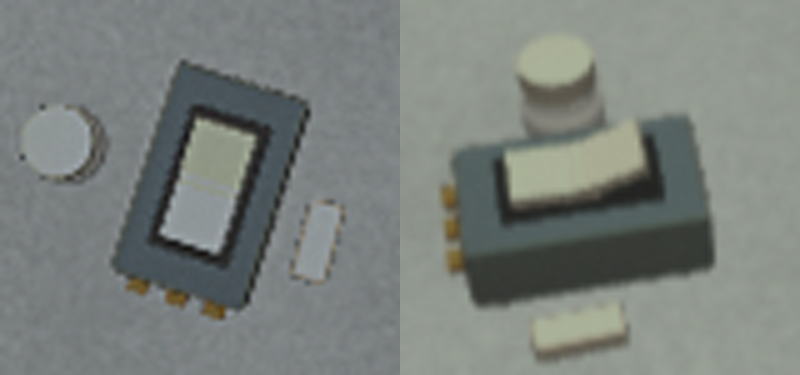

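View pics/z2.png

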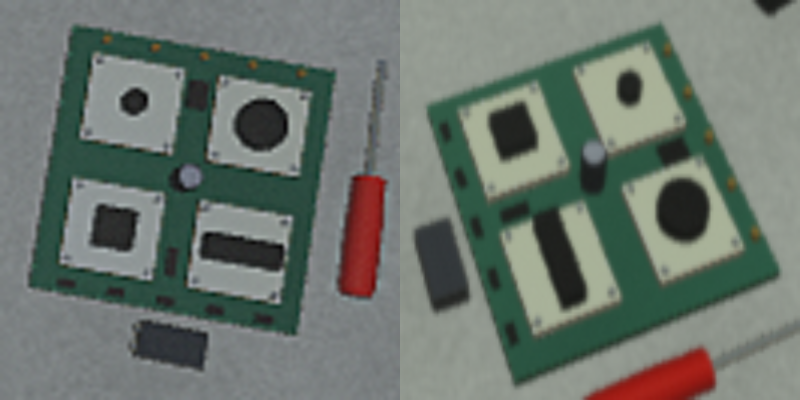

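The raised half is the +x end, away from the brass terminals; the crop puts the box top's corners at (181,62), (309,103), (245,308) and (114,270). Next I'll measure positions in both views.

```bash
cat > m.py <<'E'
from h import *
from h import cv2
T=lambda X,Y:(240+X/5-.4,200+Y/5-.4)
c=[onz('top',*T(*p),.045) for p in [(181,62),(309,103),(245,308),(114,270)]]
b=[onz('top',*T(*p),.047) for p in [(192,104),(270,127),(225,267),(150,243)]]
for n,q in(('box',c),('bezel',b)):
    q=np.array(q); a=(q[0]+q[1]-q[2]-q[3])/2
    print(n,q.mean(0).round(4),'ax',np.degrees(np.arctan2(a[1],a[0])).round(1),'len',np.linalg.norm(a).round(4),np.linalg.norm(q[0]-q[1]).round(4))
S=lambda X,Y:(225+(X-400)/5-.4,165+Y/5-.4)
cs=np.array([onz('side',*S(*p),.045) for p in [(452,152),(687,118),(712,236),(468,262)]])
print('side box',cs.mean(0).round(4), np.degrees(np.arctan2(*(cs[1]+cs[2]-cs[0]-cs[3])[::-1])).round(1))
def keys(name,fn,box):
    im=cv2.imread('pics/'+fn); x,y,w,h=box; g=cv2.resize(im[y:y+h,x:x+w],None,fx=4,fy=4,interpolation=cv2.INTER_CUBIC)
    hsv=cv2.cvtColor(g,cv2.COLOR_BGR2HSV)
    m=cv2.inRange(g,(0,0,0),(60,60,60)); 
    m[(hsv[...,1]>110)]=0
    for q in cv2.findContours(m,cv2.RETR_EXTERNAL,cv2.CHAIN_APPROX_NONE)[0]:
        A=cv2.contourArea(q)
        if A<250: continue
        (u,v),sz,an=cv2.minAreaRect(q); u=x+u/4-.375; v=y+v/4-.375
        print(name,(round(u,1),round(v,1)),int(A),np.round(sz,0),round(an),onz(name,u,v,.037).round(4))
keys('top','top0.png',(345,165,90,85)); keys('side','side0.png',(295,240,125,100))
E
python3 m.py
```

```text
box [0.4675 0.1488] ax -18.3 len 0.1169 0.0737
bezel [0.4676 0.1503] ax -18.0 len 0.0787 0.0444
side box [0.4651 0.142 ] -21.4
top (387.5, 247.1) 748 [18. 69.] 90 [ 0.4331 -0.1383]
top (387.2, 230.0) 308 [13. 29.] 8 [ 0.4798 -0.1394]
top (405.1, 227.3) 1938 [83. 27.] 10 [ 0.4863 -0.1893]
top (373.1, 221.5) 1496 [41. 41.] 9 [ 0.5039 -0.1018]
top (389.4, 209.9) 253 [29. 21.] 62 [ 0.535  -0.1481]
top (409.9, 195.8) 1959 [49. 50.] 90 [ 0.5734 -0.2067]
top (378.2, 189.9) 440 [22. 25.] 45 [ 0.5914 -0.1192]
top (393.7, 188.4) 627 [24. 31.] 6 [ 0.5949 -0.1627]
side (326.7, 326.4) 289 [25. 14.] 67 [ 0.4336 -0.2186]
side (303.4, 307.7) 4023 [90. 49.] 72 [ 0.4153 -0.1605]
side (342.5, 305.3) 3737 [112.  37.] 67 [ 0.4839 -0.196 ]
side (327.7, 292.9) 526 [16. 39.] 72 [ 0.4737 -0.1567]
side (383.6, 292.2) 3477 [65. 66.] 90 [ 0.571  -0.2142]
side (353.5, 282.9) 1052 [35. 41.] 5 [ 0.5318 -0.1639]
side (380.3, 276.1) 861 [25. 41.] 72 [ 0.5888 -0.1791]
side (327.2, 270.6) 2424 [51. 54.] 73 [ 0.5015 -0.1093]
side (365.8, 258.9) 737 [32. 27.] 90 [ 0.5887 -0.1266]
```

```bash
python3 -m jog '[[[1,0.03,-0.039,0,-0.3],[1,0.06,-0.078,0,-0.6],[1,0.09,-0.117,0,-0.9],[1,0.12,-0.156,0,-1.2],[1,0.15,-0.195,0,-1.5],[1,0.18,-0.234,0,-1.8],[1,0.21,-0.273,0,-2.1],[1,0.24,-0.312,0,-2.4],[1,0.27,-0.351,0,-2.6],[1,0.3,-0.39,0,-2.6]]]' && python3 -m jog '[[[1,0.015,-0.02,0,0],[1,0.015,-0.02,0,0],[1,0.015,-0.02,0,0],[1,0.015,-0.02,0,0]]]'
python3 - <<'E'
from h import *
s=manip.get_state(); print({k:np.round(s[k],4).tolist() for k in('t','position','tcp_rot','contact_force','grip_width')})
np.save('w1.npy',np.r_[s['position'],s['tcp_rot']]); snap('wrist','w1.png'); print(manip.get_state()['position'])
E
```

```text
t: 1.15
position: [0.4569, 0.1614, 0.231]
tcp_rot: [0.0, 0.811, 0.585, -0.0]
contact_force: [0.6, 1.0, -0.4]
grip_width: 0.0003
t: 1.55
position: [0.4714, 0.1423, 0.2309]
tcp_rot: [-0.0, 0.81, 0.586, -0.0]
contact_force: [0.8, 0.3, 0.1]
grip_width: 0.0002
{'t': 1.55, 'position': [0.4714, 0.1423, 0.2309], 'tcp_rot': [-0.0, 0.8104, 0.5858, -0.0004], 'contact_force': [0.7585, 0.3428, 0.0662], 'grip_width': 0.0002}
[0.47138872 0.14235339 0.23097374]
```

View pics/w1.png

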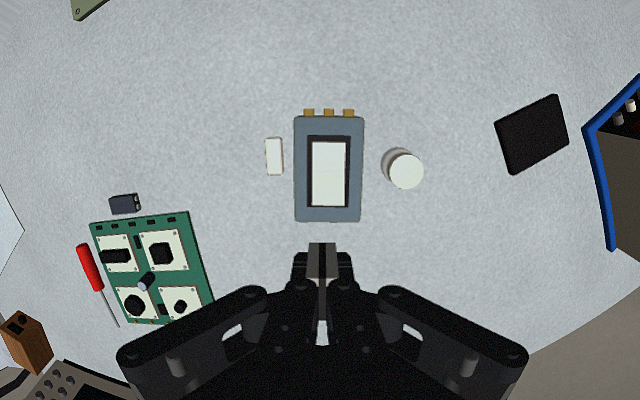

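The wrist view shows the box top's corners at about (295,116), (363,116), (360,222) and (294,220), with the keys at lower left (bar near (116,256), large round near (135,304)). I'll cast these.

```bash
cat >> h.py <<'E'
from scipy.spatial.transform import Rotation as R
def won(st,u,v,z):
    c=viewer.camera_info('wrist'); f=200/np.tan(np.radians(c["vertical_fov"])/2)
    a=np.array([u-c["cx"],v-c["cy"]]); r=np.linalg.norm(a); th=r/f
    d=np.array([a[0]/r*np.sin(th),-a[1]/r*np.sin(th),-np.cos(th)])
    M=np.array(c["mount"]); Q=R.from_quat(np.r_[st[4:7],st[3]]).as_matrix()
    o=Q@M[:3,3]+st[:3]; d=Q@M[:3,:3]@d
    return (o+d*(z-o[2])/d[2])[:2]
def blobs(fn,box,lo,hi,amin,k=4):
    im=cv2.imread('pics/'+fn); x,y,w,h=box; g=cv2.resize(im[y:y+h,x:x+w],None,fx=k,fy=k,interpolation=cv2.INTER_CUBIC)
    out=[]
    for q in cv2.findContours(cv2.inRange(g,lo,hi),cv2.RETR_EXTERNAL,cv2.CHAIN_APPROX_NONE)[0]:
        if cv2.contourArea(q)>amin:
            q=q[:,0]/k-.5*(1-1/k)+[x,y]; out.append(q)
    return out
E
python3 - <<'E'
from h import *
st=np.load('w1.npy')
def rep(n,q,z):
    p=np.array([won(st,u,v,z) for u,v in q]).astype(np.float32); (c,s,a)=cv2.minAreaRect(p); print(n,np.round(q.mean(0),1),np.round(c,4),np.round(s,4),round(a,1))
for q in blobs('w1.png',(285,108,85,122),(60,50,40),(140,125,105),2000): rep('box',q,.045)
for q in blobs('w1.png',(300,130,56,84),(0,0,0),(75,65,65),2000): rep('bezel',q,.047)
for q in blobs('w1.png',(300,130,56,84),(190,190,190),(255,255,255),2000): rep('rocker',q,.058)
for q in blobs('w1.png',(90,205,125,120),(0,0,0),(45,45,45),400): rep('key',q,.037)
E
```

```text
box [327.5 164.7] [0.467  0.1516] [0.0752 0.1204] 71.2
bezel [327.8 170.5] [0.468  0.1514] [0.0462 0.0802] 71.1Traceback (most recent call last):
  File "<stdin>", line 7, in <module>
  File "<stdin>", line 4, in rep
  File "h.py", line 13, in won
    c=viewer.camera_info('wrist'); f=200/np.tan(np.radians(c["vertical_fov"])/2)
ValueError: time passes only in moves, steps and waits
```

Top and wrist views agree on the box at (0.4675, 0.150) with axis about -18.5°, so the press point is about (0.490, 0.143). I'll press the rocker now, slowly near contact.

```bash
python3 -m jog '[[[1,0.019,0.001,-0.04,0],[1,0.019,0.001,-0.08,0],[1,0.019,0.001,-0.12,0],[1,0.019,0.001,-0.145,0],[1,0.019,0.001,-0.155,0],[1,0.019,0.001,-0.155,0]]]'; python3 - <<'E'
from h import *
s=manip.get_state(); print({k:np.round(s[k],4).tolist() for k in('t','position','contact_force')})
snap('side','s1.png');im=cv2.imread('pics/s1.png'); w=np.array(viewer.snapshot('wrist'))[:,:,::-1]
cv2.imwrite('pics/c1.png',np.hstack([cv2.resize(im[150:240,210:320],(440,360)),cv2.resize(w[100:280,240:420],(360,360))]))
E
```

```text
t: 2.2
position: [0.4899, 0.1438, 0.0755]
tcp_rot: [-0.0, 0.81, 0.586, -0.001]
contact_force: [-1.3, 0.1, 0.4]
grip_width: 0.0002
{'t': 2.2, 'position': [0.4899, 0.1438, 0.0755], 'contact_force': [-1.3057, 0.0676, 0.4321]}
```

View pics/c1.png

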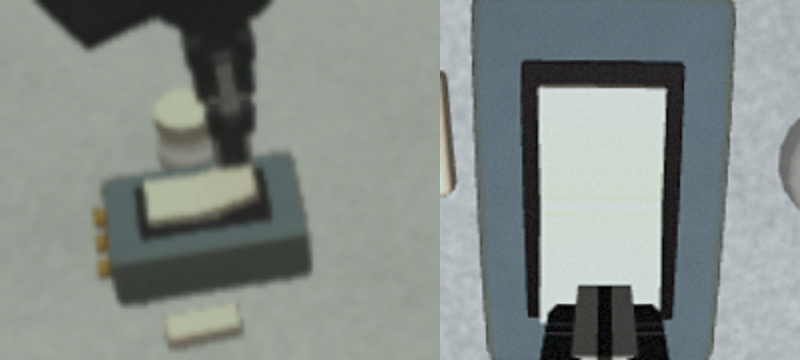

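The wrist crop shows the tip centred across the rocker and perhaps 3 mm too far out, so I'll shift inward 3 mm while pressing.

```bash
python3 -m jog '[[[1,-0.003,0.001,-0.005,0],[1,-0.003,0.001,-0.009,0],[1,-0.003,0.001,-0.011,0],[1,-0.003,0.001,-0.013,0],[1,-0.003,0.001,-0.015,0],[1,-0.003,0.001,-0.017,0],[1,-0.003,0.001,-0.019,0],[1,-0.003,0.001,-0.02,0]]]'
```

```text
t: 3.1
position: [0.488, 0.1448, 0.057]
tcp_rot: [0.0, 0.81, 0.586, 0.001]
contact_force: [2.8, -0.2, 4.2]
grip_width: -0.0001
```

```bash
python3 -m jog '[[[1,0,0,-0.002,0],[1,0,0,-0.003,0],[1,0,0,-0.004,0],[1,0,0,-0.005,0],[1,0,0,-0.005,0],[1,0,0,-0.005,0]]]'
```

```text
t: 3.7
position: [0.4883, 0.1448, 0.0534]
tcp_rot: [0.001, 0.81, 0.586, 0.001]
contact_force: [-3.9, -2.1, 40.2]
grip_width: -0.0001
```

Force rose to 40 N at z = 0.0534, which is the level stop. Next: lift, check the rocker, and move above the board.

```bash
python3 -m jog '[[[1,0,0,0.03,0],[1,0,0,0.08,0],[1,0,0,0.12,0],[1,0,0,0.15,0],[1,0.012,-0.05,0.15,2],[1,0.022,-0.1,0.15,4],[1,0.032,-0.15,0.15,6],[1,0.042,-0.2,0.15,8],[1,0.052,-0.25,0.15,9],[1,0.06,-0.3,0.15,9]]]' && python3 -m jog '[[[1,0.005,-0.035,0,0],[1,0.005,-0.035,0,0],[1,0.005,-0.035,0,0],[1,0.005,-0.035,0,0]]]'
sed -i 's/c=viewer.camera_info(.wrist.)/c=CI/; s/c=viewer.camera_info(name)/c=CAM[name]/; /^from cell/a CAM={n:viewer.camera_info(n) for n in ("top","side","wrist")}; CI=CAM["wrist"]' h.py
python3 - <<'E'
from h import *
s=manip.get_state(); st=np.r_[s['position'],s['tcp_rot']];np.save('w2.npy',st)
w=snap('wrist','w2.png')[:,:,::-1]; sd=snap('side','s2.png')[:,:,::-1]
cv2.imwrite('pics/c2.png',np.hstack([cv2.resize(sd[155:245,215:315],(400,360)),cv2.resize(w[20:380,120:520],(400,360))]))
def rep(n,q,z):
    p=np.array([won(st,u,v,z) for u,v in q]).astype(np.float32); (c,sz,a)=cv2.minAreaRect(p); print(n,np.round(q.mean(0),1),np.round(c,4),np.round(sz,4),round(a,1))
for q in blobs('w2.png',(150,40,360,230),(0,0,0),(50,50,50),1500): rep('key',q,.037)
E
```

```text
t: 4.7
position: [0.547, -0.1512, 0.2031]
tcp_rot: [0.0, 0.762, 0.648, 0.001]
contact_force: [0.5, 1.0, 0.5]
grip_width: 0.0003
t: 5.1
position: [0.552, -0.185, 0.203]
tcp_rot: [-0.0, 0.761, 0.649, 0.001]
contact_force: [0.2, -0.3, 0.6]
grip_width: 0.0003
key [343.4 261.3] [ 0.6483 -0.1734] [0.0161 0.0246] 87.4
key [300.6 261.5] [ 0.6403 -0.2228] [0.0167 0.0239] 76.7
key [321.9 256.1] [ 0.6384 -0.1971] [0.0094 0.034 ] 80.8
key [342.5 213.9] [ 0.5916 -0.1673] [0.0133 0.0197] 78.2
key [385.  206.5] [ 0.5908 -0.1211] [0.0205 0.0162] 32.2
key [302.4 203.1] [ 0.5731 -0.2077] [0.0343 0.036 ] 80.8
key [392.5 123.7] [ 0.5045 -0.1034] [0.0292 0.0273] 79.5
key [304.7 118.9] [ 0.4869 -0.1901] [0.0547 0.0175] 78.9
```

View pics/c2.png

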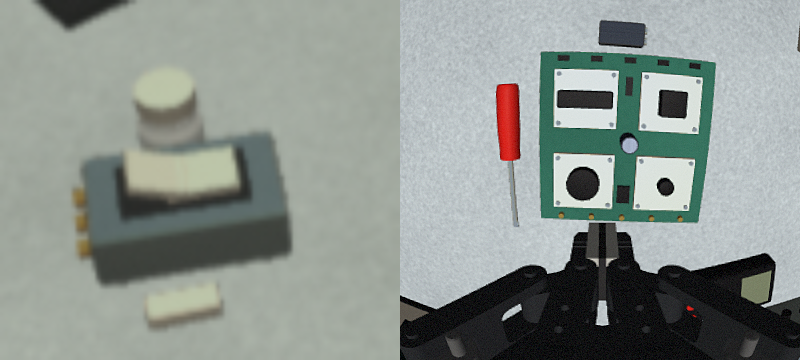

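The rocker's +x half is now level, with the opposite end raised and the box undisturbed. Key outlines from the wrist view match their nominal sizes: round key (0.573, -0.2075), bar (0.487, -0.190). I'll press the round key.

```bash
python3 -m jog '[[[1,0.021,-0.0225,-0.03,0],[1,0.021,-0.0225,-0.07,0],[1,0.021,-0.0225,-0.11,0],[1,0.021,-0.0225,-0.145,0],[1,0.021,-0.0225,-0.16,0],[1,0.021,-0.0225,-0.164,0],[1,0.021,-0.0225,-0.167,0],[1,0.021,-0.0225,-0.169,0],[1,0.021,-0.0225,-0.171,0],[1,0.021,-0.0225,-0.172,0]]]' && python3 -m jog '[[[1,0,0,-0.001,0],[1,0,0,-0.002,0],[1,0,0,-0.002,0]]]'
```

```text
t: 6.2
position: [0.5738, -0.2075, 0.0319]
tcp_rot: [0.001, 0.761, 0.649, 0.002]
contact_force: [1.8, 0.9, 3.8]
grip_width: -0.0001
t: 6.5
position: [0.5739, -0.2076, 0.0308]
tcp_rot: [0.001, 0.761, 0.649, 0.002]
contact_force: [-3.2, 3.1, 15.6]
grip_width: -0.0
```

```bash
python3 -m jog '[[[1,0,0,-0.001,0],[1,0,0,-0.002,0],[1,0,0,-0.003,0],[1,0,0,-0.003,0]]]' && python3 -m jog '[[[1,0,0,0.02,0],[1,0,0,0.05,0],[1,-0.04,0.008,0.05,0],[1,-0.087,0.0175,0.05,0],[1,-0.087,0.0175,0.05,0],[1,-0.087,0.0175,0.02,0],[1,-0.087,0.0175,0.02,0],[1,-0.087,0.0175,0.02,0]]]'
python3 - <<'E'
from h import *
sd=snap('side','s3.png')[:,:,::-1]; w=snap('wrist','w3.png')[:,:,::-1]
cv2.imwrite('pics/c3.png',np.hstack([cv2.resize(sd[225:345,290:423],(400,360)),cv2.resize(w[20:380,120:520],(400,360))]))
E
```

```text
t: 6.9
position: [0.5741, -0.2076, 0.0301]
tcp_rot: [0.001, 0.761, 0.649, 0.002]
contact_force: [-13.3, 5.0, 46.2]
grip_width: 0.0002
t: 7.7
position: [0.487, -0.1901, 0.0503]
tcp_rot: [0.001, 0.761, 0.649, 0.002]
contact_force: [-0.4, -0.3, 0.9]
grip_width: 0.0001
```

View pics/c3.png

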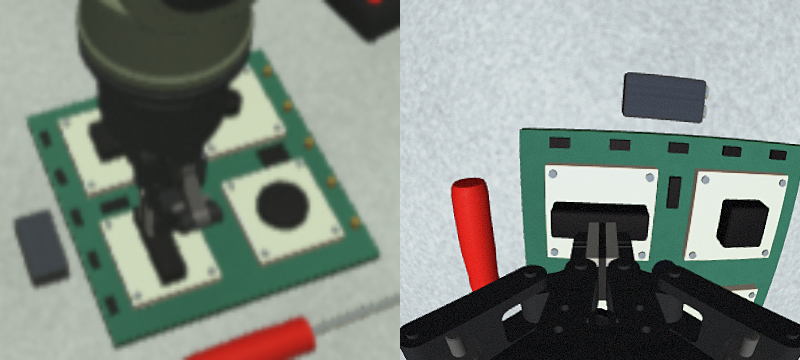

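The round key went to its stop (46 N at z = 0.030) and shows lower in the picture; the tip is centred over the bar. Pressing the bar now.

```bash
python3 -m jog '[[[1,0,0,-0.009,0],[1,0,0,-0.013,0],[1,0,0,-0.016,0],[1,0,0,-0.018,0],[1,0,0,-0.02,0],[1,0,0,-0.021,0],[1,0,0,-0.022,0],[1,0,0,-0.022,0],[1,0,0,-0.022,0]]]'
```

```text
t: 8.7
position: [0.4876, -0.1904, 0.0304]
tcp_rot: [0.002, 0.761, 0.649, 0.002]
contact_force: [-7.8, 3.7, 40.4]
grip_width: 0.0
```

```bash
python3 -m jog '[[[1,0,0,-0.001,0],[1,0,0,-0.001,0],[1,0,0,-0.001,0],[1,0,0,-0.001,0]]]'; python3 - <<'E'
from h import *
t=snap('top','t4.png')[:,:,::-1]; sd=snap('side','s4.png')[:,:,::-1]
cv2.imwrite('pics/c4.png',np.hstack([cv2.resize(t[160:270,235:445],(440,230)),cv2.resize(sd[155:355,210:440],(345,300))[:230]]) if 0 else np.hstack([cv2.resize(t[150:280,235:445],(420,260)),cv2.resize(sd[155:355,210:440],(300,260))]))
s=manip.get_state(); print(s['t'],s['position'],s['contact_force'])
E
```

```text
t: 9.1
position: [0.4876, -0.1904, 0.0306]
tcp_rot: [0.002, 0.761, 0.649, 0.002]
contact_force: [-6.1, 3.4, 32.7]
grip_width: -0.0001
9.2 [ 0.48759385 -0.19036798  0.03058227] [-6.91446663  2.26434751 32.91813392]
```

View pics/c4.png

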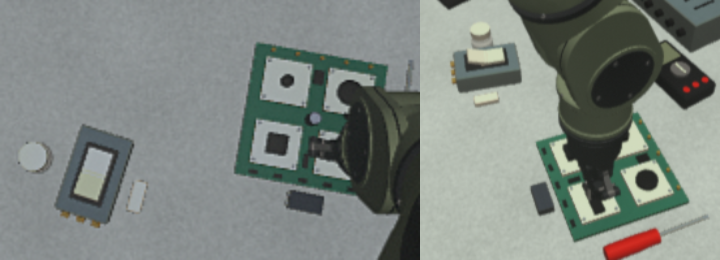

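The last view shows the rocker over, the capacitor still standing, the loose things in place, and the bar held down with about 33 N steady. Handing in.

```bash
python3 -c "
from cell import ticket; print(ticket.finish_job())"
```

```text
the job is handed in; nothing more can be done
None
```

I pressed the rocker, then the large round key, then the bar key, and handed the job in at about 9.2 s with the bar still held down by the shut fingertips.

**What the last checks showed:**
- **Rocker:** it reached a hard stop at a tip height of 53 mm with 40 N. The pictures taken afterwards show the pressed half level.
- **Round key:** it reached its stop at a tip height of 30 mm, with 46 N at the fingertips; about 31 mm was expected. It was a fingertip force, so the 40 N limit on the arm and gripper body should not apply to it.
- **Bar:** it is held at a tip height of 30.6 mm with about 33 N steady, well above the 5 N needed.
- **Other things:** in the last top and side pictures the switch box, jar, eraser, battery and capacitor stand as they did at the start. The screwdriver and multimeter look unmoved too, though the arm hid part of the view. I never pressed the square or small round key. The drive was outside the last cropped picture, so I did not check it again.

**A disagreement:** the side camera placed things about 7 mm further toward -y than the top and wrist cameras. Those two agreed with each other to about 2 mm, so I worked from them.

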